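# Return the step wedge to its calibration box and snap the lid shut

## Robot

A 6-joint arm with a two-finger parallel gripper is mounted at the origin on a cart in front of the work surface, level with it; the furniture and walls round the work are solid. World frame = base frame: x ahead of the robot, y to its left, z up, the work surface at z = 0. Lengths are in m, angles in rad, forces in N, time in s.
With the tool pointing down it reaches from about 0.275 to 0.85 m from the base axis. Payload 19 kg.
Tool frame: the origin (TCP) lies at the very end of the fingers, on their centre line; the grasp point (between the pads) lies 19 mm behind it (ctrl.grasp_offset is the distance from the TCP to the grasp point, in m); z points along the fingers, y is the line along which they close (so a half turn about z gives the same grasp; the last joint's range is limited). The gripper opens to 85 mm and grips with 20 to 120 N. Pads are 22 mm wide; open, the fingers measure 114 mm over their backs; the gripper's body (76 mm by 85 mm) begins 54 mm behind the grasp point. The pads swing forward as they close: fully open they stand 13 mm farther back than shut.
Start: joints at [-1.463, 0.15, 1.437, -0, 1.554, -0.134], TCP at [0.138, -0.558, 0.231] pointing down, gripper open.
Joint ranges: [-2.8, 2.8], [-0.68, 2.1], [0.12, 2.68], [-1.39, 4.53], [0.16, 2.79], [-2.81, 2.81]. Speed limits (rad/s): [1.89, 1.89, 2.22, 3.01, 3.01, 3.01].

## Interface

Orientations are given as a rotation vector (axis times angle).
In Python, from rig import ctrl, vision, ticket gives the robot as it stands. The module is installed in compiled form; this text tells all that it offers.
- The arm moves only by the shell command python3 -m inch 'ROWS' [FORCE]. ROWS is JSON, a list of rows, each a list of 5 numbers: the finger opening in cm, from 0 to 8.54, then the shift along the world's x, y, z in cm, then the turn about the world's z in degrees. A call has 1 to 8 rows; each row is the pose to reach, as a shift and turn from the pose commanded when the call began; what a row does not reach only later rows make up. A row lasts 1/8 s, in which the tool goes at most 62.5 mm and 10.7 degrees, less where a joint would pass 70% of its speed; a pose out of reach is approached as far as the arm can. A call with a gripper value outside its range is refused whole. The fingers move at their own pace and stop on an object; FORCE is the grip in N (left out, the last holds). Time passes only in rows, so rows that repeat a pose let the fingers close. It gives the time, the measured TCP pose, the force, the opening and the grip force at its end, in the units of the state.
- ctrl.state(): the state, without advancing time (a new reading comes with each control period).
- vision.capture(name): name is "side" or "top"; returns a dict with "color" (384x512x3 uint8, red, green, blue), "mtx" (3x3 intrinsics, pixels), "rvec" (rotation vector, rad) and "tvec" (3), from world to camera coordinates, as OpenCV has them. Camera axes: x right, y down, z forward; pixel columns grow to the right and rows downward; lengths in m; the calibration is good to about 2 mm. A picture is of the moment at which its call begins. There is no depth.
- ticket.close_job(): hands the job in; it is judged then, once.
The state is a dict: "time_s": time; "q": joint angles; "joint_velocities": joint speeds; "joint_torque": joint torques, N m; "tool_pos": TCP position; "tool_rot": TCP orientation; "force": force on the tool from outside, world axes, zero at the start; "ft_torque": the same for the moment, N m; "width": finger opening in m; "grip_force": force on a finger pad.
Only numpy, scipy, OpenCV 4.12 (cv2) and the standard library are available. Lean on these libraries where they do the work, as an engineer would, in place of code of your own. Each camera call takes 0.05 s, during which the arm holds its last target. There are 200 camera calls.

## Task

Put the steel step wedge back flat into its slot in the open white calibration box. Then swing the lid down and press its front edge, by feel and without forcing the thin plastic, past the spring catch until it clicks and the lid stays fully shut on its own. Leave the thickness gauge, the brown vial and the steel disc where they are.

Things in the scene. Friction and masses are not known exactly. Their poses are not given: they have to be found in the camera images.
- box: White plastic box, 128 (x) x 164 (y) x 46 mm shut, fixed on the table. Origin: centre of its underside; x points from the front (catch side, facing the robot) to the hinge at the back, y to its left, z up. Base walls: 4 mm thick, top at z 24. Inside: black foam, top at z 22.5, with the wedge's slot in the left half (y > 0); a blue foil box, top at z 30.5, stays in the right half.
- box_lid (a joint): Lid hinge, rad: 0 shut, grows as it opens; starts at 1.6 to 1.85. Friction (under 1 N at the front edge) keeps it where it is left. In the last 6 mm catch and rubber seal resist: the push at press_point grows to a hidden 11 to 17 N, 1 to 2 mm past shut, drops at the click, then the lid stops hard at -0.019. Let go: caught, back to 0 +-0.004; not caught, over 0.015. Over 30 N breaks it.
- catch (a joint): Spring catch: steel tongue, 22 mm wide, upright at the middle of the box's front, reaching 12 mm ahead of the wall and up to z 42. Joint, rad: 0 at rest; the keeper on the lid's front pushes it outwards by up to 0.22 during the last 6 mm of the lid's way, and it springs back to 0 when it has snapped in over the keeper's barb.
- lid_hinge (a point): Middle of the hinge line, which runs along the box's y; at box (64, 0, 24) mm. The lid is a thin 22 mm deep plastic tray; shut, it spans box x -63 to 64, y -82 to 82, z 25 to 46 mm; open, its front edge stands about 150 mm above the table.
- press_point (a point): Point on the lid's outer (top) face, 13 mm behind the front edge, in the middle of its width: where to press. It moves with the lid; shut, it lies at box (-50, 0, 46) mm. Its z axis is the lid's outward normal (up when shut).
- slot (a point): Centre of the floor of the wedge's slot; at box (-6, 38, 12.5) mm, axes as the box's. The slot is 82 mm long (box x), 22 mm wide (box y) and 10 mm deep. A finger notch, 42 mm long (box x), crosses its middle down to the slot floor and leaves 38 mm on either side of the slot's centre line for the fingers.
- wedge: Five-step steel calibration wedge, 20 (x) x 80 (y) x 22 mm, about 0.24 kg. Origin: centre of its underside, z up, y along its length towards the tall end; the five 16 mm steps are 6, 10, 14, 18, 22 mm high from -y to +y; centre of mass at y = +9 mm. It lies on the table at the left or the right of the box; it may go into the slot either way round.
- gauge: Bystander: dark hand-held thickness gauge with red keys, 127 x 68 x 29 mm, on the other side of the box from the wedge. Origin: centre of its underside.
- vial: Bystander: brown vial with a black cap, 30 mm diameter, 52 mm high, upright at the back. Origin: centre of its underside.
- disc: Bystander: round steel hardness block, 60 mm diameter, 14 mm high, at the back. Origin: centre of its underside.
Things that resemble listed ones, but are neither listed nor needed, are in the scene too. There is more than one size of the box; the job needs the larger.

How it is judged:
By the outcome, as a careful person would: the job done as asked, in the order asked, and still so for the second after the job is handed in, with the robot touching nothing.
It also fails if it takes over 69 s, if anything falls off the work surface, if the arm or the gripper's body presses on something with over 40 N, if the wrist force passes 120 N, or if a joint passes its speed limit or range.

## Working session

There is one attempt and no reset: what is moved stays moved. The work goes in short steps, Python scripts to look and compute and a shell command to move; the robot and the scene stay as the last step left them, time stands still between calls to the robot, and variables do not carry over. Pictures are saved under pics/ and viewed, at most 11 in all, crops included, and the job is handed in when it is done.

```bash
mkdir -p pics; python3 - <<'E'
from rig import ctrl,vision
import cv2,numpy as np
s=ctrl.state();print(s['time_s'],s['tool_pos'],s['tool_rot'],s['width'],s['force'],ctrl.grasp_offset)
for n in('top','side'):
    c=vision.capture(n);cv2.imwrite(f'pics/{n}0.png',cv2.resize(c['color'][...,::-1],None,fx=1.5,fy=1.5,interpolation=cv2.INTER_CUBIC))
    R=cv2.Rodrigues(c['rvec'])[0];print(n,c['mtx'].tolist(),(-R.T@np.ravel(c['tvec'])).round(3),R.round(3).tolist())
E
```

```text
0.0 [ 0.1376524  -0.55800996  0.23065989] [-3.11740270e+00 -3.78766133e-01 -6.67457240e-05] 0.08549847349306154 [-0.78469821 -0.66239408  0.14112195] 0.0187
top [[474.37169770991926, 0.0, 255.60993034711473], [0.0, 474.37169770991926, 189.68340330296002], [0.0, 0.0, 1.0]] [ 0.448 -0.019  1.268] [[-0.002, -1.0, -0.017], [-0.996, 0.003, -0.085], [0.085, 0.017, -0.996]]
side [[353.93085472626177, 0.0, 249.4172715817234], [0.0, 353.93085472626177, 195.33691895024938], [0.0, 0.0, 1.0]] [0.583 0.858 0.594] [[-0.998, 0.061, -0.003], [0.034, 0.509, -0.86], [-0.051, -0.858, -0.511]]
```

View pics/top0.png

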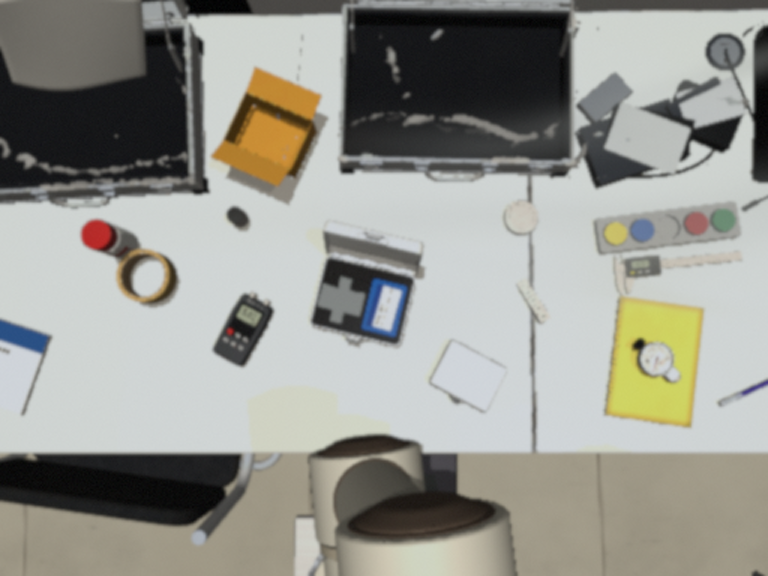

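View pics/side0.png

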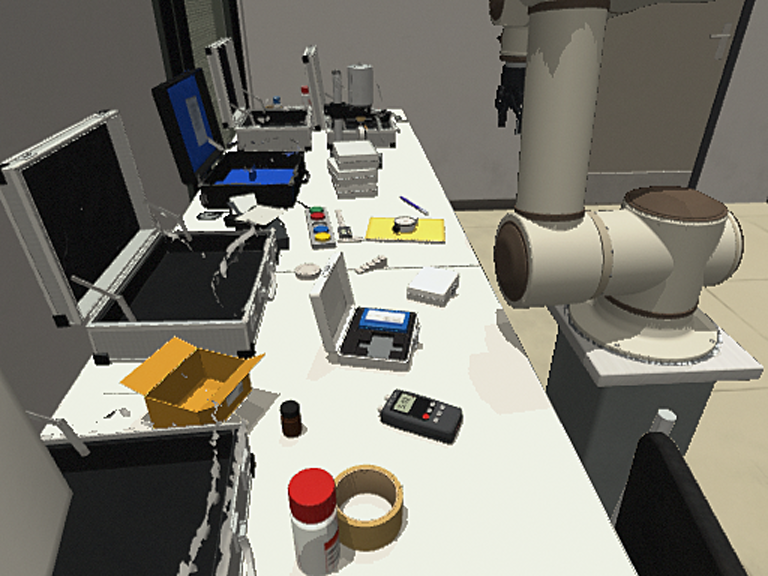

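The top view shows the open box at (365,300), the gauge at (243,330), the vial at (237,217) and the disc at (521,217). A closed smaller white box sits at (468,375), which is a decoy. The wedge candidate is the stepped piece at (533,300), on the right of the box and opposite the gauge. Next I'll enlarge crops to confirm.

```bash
python3 - <<'E'
from rig import vision
import cv2,numpy as np
t=vision.capture('top')['color'][...,::-1];s=vision.capture('side')['color'][...,::-1]
r=lambda a,f:cv2.resize(a,None,fx=f,fy=f,interpolation=cv2.INTER_CUBIC)
# top crop cols 200-296 rows 140-236 (x4) ; cols 330-390 rows 175-220
a=r(t[140:240,200:380],4.4);cv2.imwrite('pics/t1.png',a)
b=r(s[160:260,180:320],5.6);cv2.imwrite('pics/s1.png',b);print(a.shape,b.shape)
E
```

```text
(440, 792, 3) (560, 784, 3)
```

View pics/t1.png

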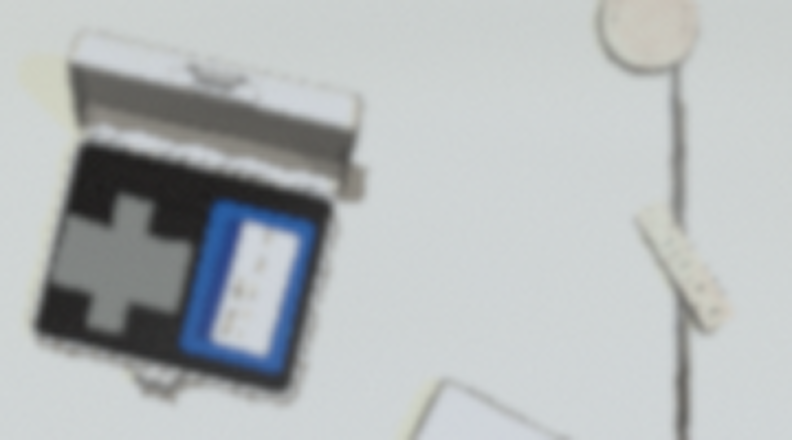

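View pics/s1.png

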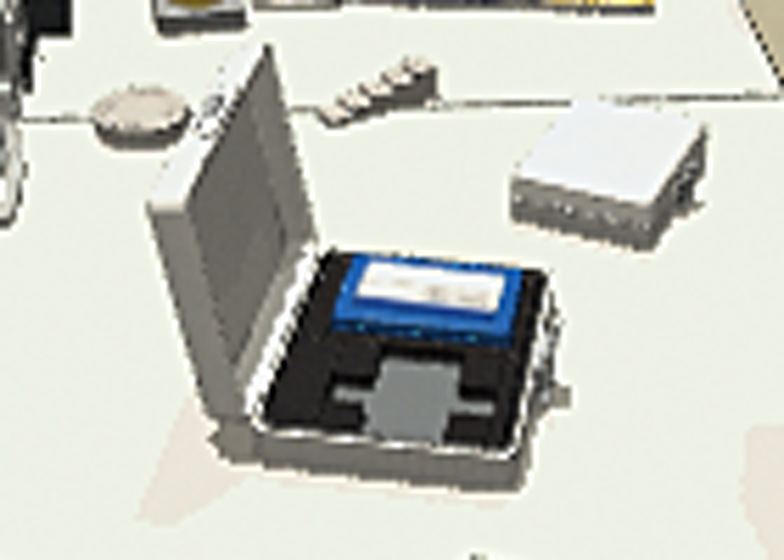

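The crops confirm the wedge. The stepped bar runs from (648,208), the low end, to (719,325), the tall end nearer the robot. The slot cross in the box is centred near (120,262). The disc and the smaller box are separate objects. Next I'll fit the poses.

```bash
cat > h.py <<'E'
import numpy as np,cv2
from scipy.optimize import least_squares
from rig import ctrl,vision
def cam(n):
    c=vision.capture(n);return c
def proj(c,P): return cv2.projectPoints(np.float64(P).reshape(-1,3),c['rvec'],c['tvec'],c['mtx'],None)[0][:,0]
def place(p,L):
    x,y,a=p;L=np.float64(L)/1000;ca,sa=np.cos(a),np.sin(a)
    return np.c_[x+ca*L[:,0]-sa*L[:,1],y+sa*L[:,0]+ca*L[:,1],L[:,2]]
def fit(p0,obs):  # obs: list of (cam, local mm, pix)
    f=lambda p:np.concatenate([(proj(c,place(p,L))-np.float64(u)).ravel() for c,L,u in obs])
    r=least_squares(f,p0,loss='soft_l1',x_scale=[.01,.01,.1]);return r.x,f(r.x)
def pix(uv,f,c0,r0): return (np.float64(uv)+.5)/f-.5+[c0,r0]
E
python3 - <<'E'
from h import *
t,s=cam('top'),cam('side')
T=lambda a:pix(a,4.4,200,140); S=lambda a:pix(a,5.6,180,160)
z=22.5
L=[(60,78,z),(60,-78,z),(-60,-78,z),(-60,78,z),(35,49,z),(35,27,z),(-47,49,z),(-47,27,z),(15,76,z),(-27,76,z),(15,0,z),(-27,0,z)]
u=[(80,143),(332,200),(285,388),(35,328),(118,195),(157,203),(85,325),(123,335),(68,215),(50,285),(193,240),(178,312)]
Ls=[(15,0,z),(-27,0,z),(35,27,z),(35,49,z),(-47,27,z),(-47,49,z)]
us=[(395,360),(462,360),(335,388),(330,405),(492,403),(495,415)]
for o in ([(t,L,T(u))],[(t,L,T(u)),(s,Ls,S(us))]):
    p,r=fit([.45,.01,-.22],o);print('box',p.round(4),np.degrees(p[2]).round(2),r.reshape(-1,2).round(1).tolist())
W=[(10,-40,6),(-10,-40,6),(10,40,22),(-10,40,22)];uw=[(634,213),(662,203),(705,335),(733,315)]
Ws=[(10,40,0),(10,40,22),(10,-40,0)];uws=[(437,103),(437,70),(330,125)]
for o in ([(t,W,T(uw))],[(t,W,T(uw)),(s,Ws,S(uws))]):
    p,r=fit([.45,-.3,2.11],o);print('wedge',p.round(4),np.degrees(p[2]).round(2),r.reshape(-1,2).round(1).tolist())
st=ctrl.state();R=cv2.Rodrigues(st['tool_rot'])[0];print('tool y dir deg',np.degrees(np.arctan2(R[1,1],R[0,1])))
E
```

```text
box [ 0.5263  0.0389 -0.2282] -13.07 [[0.2, -0.4], [0.5, -0.2], [1.0, 1.5], [-0.1, 1.8], [0.1, -0.6], [-0.7, -0.6], [0.4, 0.1], [-0.1, -0.3], [-0.2, -0.1], [0.2, -0.5], [-0.6, 0.7], [-0.8, -0.1]]
box [ 0.5256  0.0397 -0.229 ] -13.12 [[-0.1, -0.1], [0.2, 0.1], [0.7, 1.8], [-0.4, 2.0], [-0.2, -0.3], [-1.0, -0.3], [0.1, 0.4], [-0.4, 0.0], [-0.5, 0.2], [-0.2, -0.2], [-0.9, 0.9], [-1.2, 0.1], [-2.7, -3.3], [0.0, -1.9], [-0.8, -3.5], [-1.5, -1.9], [0.6, -3.3], [-0.9, -0.7]]
wedge [ 0.5267 -0.26    2.0618] 118.13 [[-0.1, 0.8], [0.2, -0.5], [-0.2, -0.6], [0.1, 0.3]]
wedge [ 0.5265 -0.2597  2.0541] 117.69 [[-0.1, 0.8], [0.2, -0.4], [-0.4, -0.5], [-0.1, 0.5], [-0.1, -1.3], [-0.0, -0.9], [-0.3, 0.4]]
tool y dir deg -76.14378056155161
```

```bash
cat >> h.py <<'E'
from scipy.optimize import minimize
K=8
def poly(c,P,shape):
    m=np.zeros((shape[0]*K,shape[1]*K),np.uint8);q=((proj(c,P)+.5)*K-.5)
    cv2.fillPoly(m,[np.round(q*16).astype(np.int32)],255,shift=4);return m
def slotfit(c,p0,sig=.6):
    g=c['color'].astype(float).mean(2);sh=g.shape
    out=[(35,27),(35,49),(15,49),(15,76),(-27,76),(-27,49),(-47,49),(-47,27),(-27,27),(-27,0),(15,0),(15,27)]
    f=[(52,3.5),(52,77),(-56,77),(-56,3.5)]
    roi=cv2.resize(poly(c,place(p0,[(*a,22.5) for a in f]),sh),sh[::-1],interpolation=cv2.INTER_AREA)>250
    def cost(d):
        p=np.array(p0)+np.array(d)*[.001,.001,.01]
        m=cv2.bitwise_and(*[poly(c,place(p,[(*a,z) for a in out]),sh) for z in(12.5,22.5)])
        m=cv2.GaussianBlur(cv2.resize(m,sh[::-1],interpolation=cv2.INTER_AREA).astype(float)/255,(0,0),sig)
        A=np.c_[m[roi],np.ones(roi.sum())];return np.sqrt(np.mean((A@np.linalg.lstsq(A,g[roi],rcond=None)[0]-g[roi])**2))
    r=minimize(cost,[0,0,0],method='Nelder-Mead',options=dict(initial_simplex=[[0,0,0],[3,0,0],[0,3,0],[0,0,4]],xatol=.02,fatol=1e-3))
    return np.array(p0)+r.x*[.001,.001,.01],r.fun,roi.sum()
E
python3 - <<'E'
from h import *
for n in('top','side'):
    c=cam(n)
    for sg in(.5,.9):
        p,e,k=slotfit(c,[.526,.0392,-.2285],sg);print(n,sg,p.round(4),np.degrees(p[2]).round(2),round(e,2),k)
    ctr=place(p,[(-6,38,12.5)])[0];print('slot',ctr.round(4))
E
```

```text
top 0.5 [ 0.5261  0.0401 -0.2319] -13.29 7.1 1084
top 0.9 [ 0.5255  0.0401 -0.2463] -14.11 4.65 1084
slot [0.5289 0.0784 0.0125]
side 0.5 [ 0.5241  0.042  -0.2394] -13.72 12.69 591
side 0.9 [ 0.5243  0.0419 -0.2333] -13.37 16.55 591
slot [0.5272 0.0803 0.0125]
```

```bash
python3 -m inch '[[5,5.5,4.2,0,2],[5,11,8.4,0,4],[5,16.5,12.6,-1,6],[5,22,16.8,-3,8],[5,27.5,21,-6,10],[5,33,25.3,-9,12],[5,38.36,29.54,-12,14],[5,38.36,29.54,-12,14]]' 60
```

```text
time_s: 1.4
tool_pos: [0.5185, -0.2647, 0.1129]
tool_rot: [3.049, 0.757, 0.0]
force: [0.8, -1.3, -0.2]
width: 0.0501
grip_force: 0.0
```

```bash
python3 -m inch '[[5,0,0,-4,0],[5,0,0,-8,0],[5,0,0,-10,0],[5,0,0,-10.7,0],[5,0,0,-10.7,0],[5,0,0,-10.7,0]]' 60 && python3 - <<'E'
from h import *
s=ctrl.state();R=cv2.Rodrigues(s['tool_rot'])[0];print(s['tool_pos'],np.degrees(np.arctan2(R[1,1],R[0,1])))
t=cam('top')['color'][...,::-1];d=cam('side')['color'][...,::-1]
r=lambda a:cv2.resize(a,(400,400),interpolation=cv2.INTER_CUBIC)
cv2.imwrite('pics/g.png',np.hstack([r(t[160:230,325:395]),r(d[150:220,220:290])]))
E
```

```text
time_s: 2.15
tool_pos: [0.5175, -0.2665, 0.0076]
tool_rot: [3.048, 0.756, 0.002]
force: [-0.2, -0.3, -0.0]
width: 0.0501
grip_force: 0.0
[ 0.51754631 -0.2664964   0.00762446] -62.14767099958542
```

View pics/g.png

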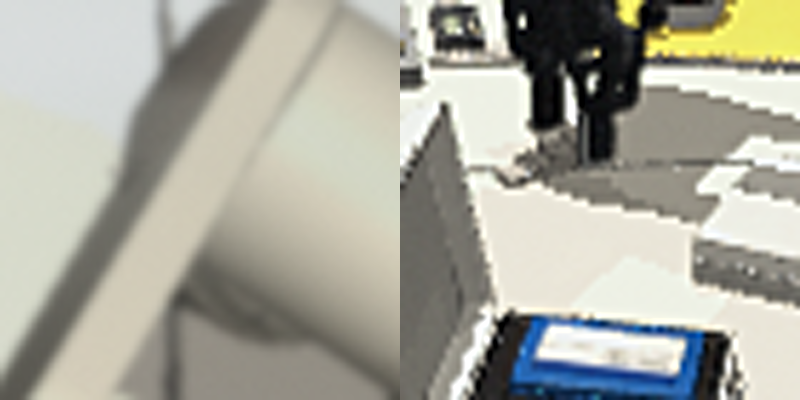

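The side half shows the fingers straddling the wedge near (570,140). The measured TCP lags about 4 mm short, so I'll correct for that and close.

```bash
python3 -m inch '[[5,0.38,0.39,-0.4,0],[5,0.38,0.39,-0.4,0],[5,0.38,0.39,-0.4,0]]' 60;  python3 -m inch '[[0,0,0,0,0],[0,0,0,0,0],[0,0,0,0,0],[0,0,0,0,0],[0,0,0,0,0],[0,0,0,0,0]]' 60
```

```text
time_s: 2.62
tool_pos: [0.5209, -0.2621, 0.0025]
tool_rot: [-3.049, -0.757, 0.0]
force: [-0.3, -0.6, 0.5]
width: 0.0501
grip_force: 0.0
time_s: 3.38
tool_pos: [0.521, -0.2624, 0.0028]
tool_rot: [3.049, 0.756, 0.0]
force: [-1.5, 0.4, 5.7]
width: 0.0186
grip_force: 59.5
```

```bash
python3 -m inch '[[0,0,0,1,0],[0,0,0,4,0],[0,-1,0,8,0],[0,-2,3,10.5,-5],[0,-2.5,8,10.5,-12],[0,-3,13,10.5,-19],[0,-3,18,10.5,-26],[0,-3,22,10.5,-32]]' && python3 -m inch '[[0,0,4,0,-3],[0,0,8,0,-6],[0,0.5,10.5,0,-8],[0,1,12.3,0,-9.5],[0,1,12.3,0,-9.5],[0,1,12.3,0,-9.5]]' && python3 - <<'E'
from h import *
s=ctrl.state();R=cv2.Rodrigues(s['tool_rot'])[0];print(s['tool_pos'],np.degrees(np.arctan2(R[1,1],R[0,1])),s['force'],s['width'])
d=cam('side')['color'][...,::-1];t=cam('top')['color'][...,::-1]
cv2.imwrite('pics/h.png',cv2.resize(d[120:270,180:340],(800,600*150//120*8//10),interpolation=cv2.INTER_CUBIC))
E
```

```text
time_s: 4.38
tool_pos: [0.4905, -0.0404, 0.1081]
tool_rot: [-3.139, 0.119, -0.001]
force: [0.3, 0.8, -1.6]
width: 0.0186
grip_force: 59.1
time_s: 5.12
tool_pos: [0.5007, 0.0803, 0.1076]
tool_rot: [3.119, -0.372, -0.0]
force: [0.9, -0.3, -2.3]
width: 0.0184
grip_force: 59.1
[0.50071137 0.08034833 0.10764333] -103.6145789859994 [ 0.9018216  -0.2931697  -2.33534526] 0.018393564586492245
```

View pics/h.png

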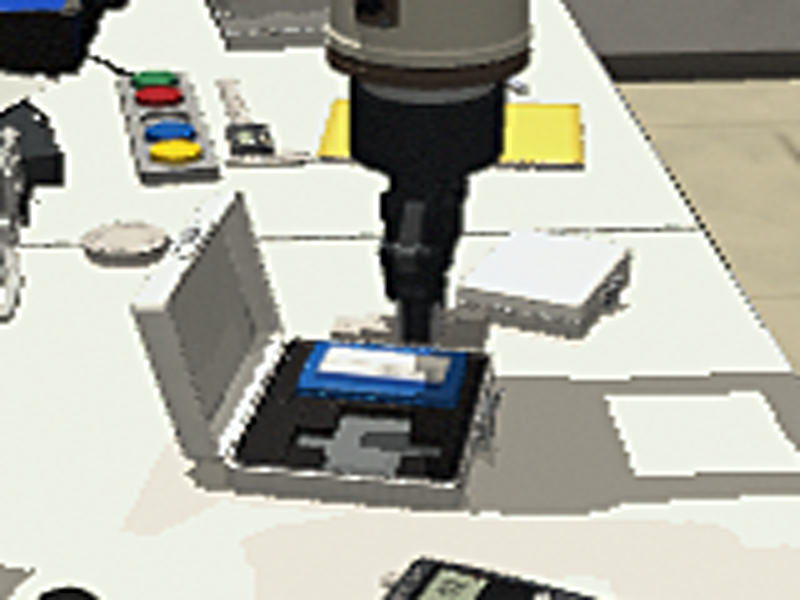

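The side view shows the wedge held level, with its low end near (335,325), its tall end near (490,325) and a fingertip at (418,345). I'll measure how it is offset along its length in the grip.

```bash
python3 - <<'E'
from h import *
c=cam('side');s=ctrl.state();g=c['color']
b=np.radians(-13.6);x,y,z=s['tool_pos'];zb=(z-.0028)*1000
for o in(3,7,11):
    p=[x+np.cos(b)*o/1000,y+np.sin(b)*o/1000,b+np.pi/2]
    print(o,proj(c,place(p,[(10,40,zb+22),(10,40,zb),(-10,40,zb+22),(10,-40,zb+6),(10,-40,zb),(-10,-40,zb+6)])).round(1).tolist(), proj(c,place(p,[(-10,-40,zb),(-10,40,zb)])).round(1).tolist())
cv2.imwrite('pics/w.png',cv2.resize(g[188:212,238:288][...,::-1],None,fx=16,fy=16,interpolation=cv2.INTER_NEAREST))
E
```

```text
3 [[277.3, 199.5], [277.0, 206.9], [278.1, 195.6], [246.3, 202.1], [246.3, 204.1], [247.7, 198.2]] [[247.7, 200.1], [277.8, 202.8]]
7 [[275.7, 199.4], [275.4, 206.7], [276.6, 195.4], [244.7, 202.0], [244.8, 203.9], [246.2, 198.0]] [[246.2, 200.0], [276.3, 202.7]]
11 [[274.1, 199.3], [273.9, 206.6], [275.1, 195.3], [243.2, 201.8], [243.3, 203.8], [244.7, 197.9]] [[244.7, 199.8], [274.8, 202.5]]
```

View pics/w.png

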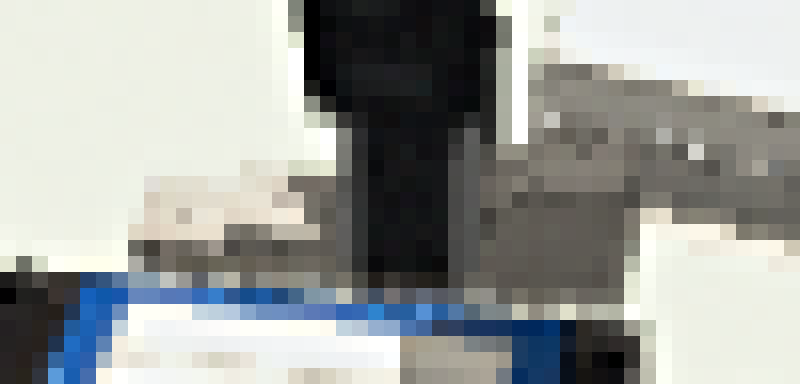

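Both cameras agree on TCP x ≈ 0.523 and y ≈ 0.080. I'll move over the slot and lower close to the foam.

```bash
python3 -m inch '[[0,2.2,0,0,0],[0,2.2,0,-3,0],[0,2.2,0,-6,0],[0,2.2,0,-7.6,0],[0,2.2,0,-7.6,0],[0,2.2,0,-7.6,0]]' && python3 - <<'E'
from h import *
s=ctrl.state();print(s['tool_pos'],s['force'],s['ft_torque'])
c=cam('side')['color'][...,::-1]
cv2.imwrite('pics/i.png',cv2.resize(c[185:245,210:290],None,fx=10,fy=10,interpolation=cv2.INTER_CUBIC))
E
```

```text
time_s: 6.02
tool_pos: [0.5235, 0.0807, 0.0326]
tool_rot: [-3.119, 0.373, -0.002]
force: [0.7, -0.4, -1.6]
width: 0.0183
grip_force: 59.1
[0.52353262 0.08069103 0.03264337] [ 0.68430824 -0.43272697 -1.58097332] [ 0.03078617  0.01790279 -0.00036314]
```

View pics/i.png

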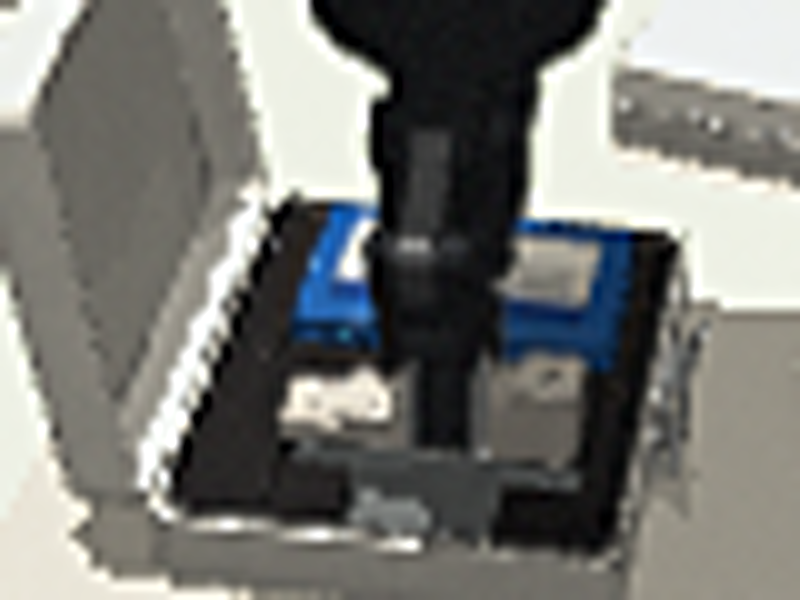

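The wedge spans u 280 to 583, and the slot below it spans about 285 to 582, so they line up. I'll lower by feel.

```bash
python3 -m inch '[[0,-0.05,-0.05,-0.4,0],[0,-0.05,-0.05,-0.7,0],[0,-0.05,-0.05,-0.8,0],[0,-0.05,-0.05,-0.9,0],[0,-0.05,-0.05,-0.95,0]]'; python3 -c "
from rig import ctrl;s=ctrl.state();print(s['force'],s['ft_torque'])"
```

```text
time_s: 6.7
tool_pos: [0.5224, 0.0803, 0.022]
tool_rot: [-3.119, 0.373, 0.0]
force: [-0.0, 0.5, -1.8]
width: 0.0189
grip_force: 59.1
[-0.03660103  0.45099152 -1.82797127] [ 0.00359313 -0.03248388  0.01984771]
```

```bash
python3 -m inch '[[0,0,0,-0.2,0],[0,0,0,-0.35,0],[0,0,0,-0.5,0],[0,0,0,-0.55,0]]'; python3 -c "
from rig import ctrl;s=ctrl.state();print(s['force'],s['ft_torque'])"
```

```text
time_s: 7.2
tool_pos: [0.5223, 0.0803, 0.0164]
tool_rot: [-3.119, 0.373, 0.0]
force: [0.3, -0.0, -2.0]
width: 0.0184
grip_force: 59.1
[ 0.33245906 -0.00588425 -2.04707546] [-0.02533882  0.07726885  0.01415371]
```

```bash
python3 -m inch '[[0,0,0,-0.05,0],[0,0,0,-0.1,0],[0,0,0,-0.12,0],[0,0,0,-0.12,0]]'
```

```text
time_s: 7.7
tool_pos: [0.5224, 0.0803, 0.0154]
tool_rot: [-3.119, 0.373, -0.0]
force: [-0.3, 0.1, -2.3]
width: 0.0184
grip_force: 59.3
```

```bash
python3 -m inch '[[0,0,0,-0.05,0],[0,0,0,-0.1,0],[0,0,0,-0.1,0]]'
```

```text
time_s: 8.07
tool_pos: [0.5224, 0.0803, 0.0153]
tool_rot: [-3.119, 0.373, -0.001]
force: [-8.2, -0.6, 16.2]
width: 0.0181
grip_force: 61.4
```

The wedge is on the floor of the slot at the expected height. I'll release it and rise.

```bash
python3 -m inch '[[0,0,0,0.07,0],[3,0,0,0.07,0],[3,0,0,0.07,0],[3,0,0,0.07,0]]' && python3 -m inch '[[3,0,0,1,0],[3,0,0,3,0],[3,0,0,6,0],[3,-2,0,11,0],[3,-6,0,15,0],[3,-10,4,18,0],[3,-11,10,20,0],[3,-11,12,20,0]]' && python3 - <<'E'
from h import *
c=cam('side')['color'][...,::-1];t=cam('top')['color'][...,::-1]
cv2.imwrite('pics/j.png',np.hstack([cv2.resize(c[185:245,210:290],(400,300),interpolation=cv2.INTER_CUBIC),cv2.resize(t[140:230,200:320],(400,300),interpolation=cv2.INTER_CUBIC)]))
E
```

```text
time_s: 8.57
tool_pos: [0.5224, 0.0803, 0.015]
tool_rot: [-3.119, 0.373, 0.0]
force: [-0.3, -0.5, 0.8]
width: 0.0299
grip_force: 0.0
time_s: 9.57
tool_pos: [0.4118, 0.2026, 0.2178]
tool_rot: [-3.118, 0.37, -0.006]
force: [-0.0, -0.6, 0.0]
width: 0.0303
grip_force: 0.0
```

View pics/j.png

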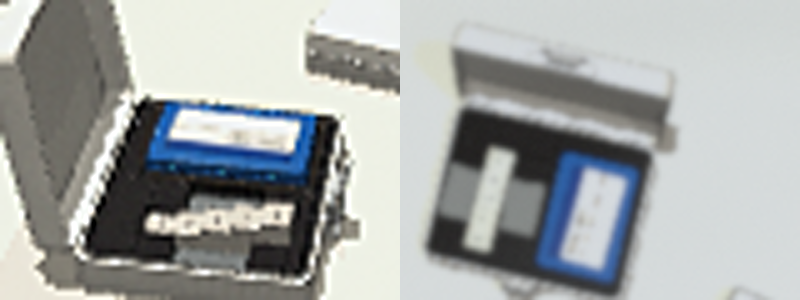

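Both views show the wedge flat in its slot, with the foil box untouched. Next I'll estimate the lid angle from the corner pixels I already have, and how close the case behind the box is.

```bash
cat >> h.py <<'E'
def lidpt(th,r,y,h): # box mm
    return (64-r*np.cos(th)+h*np.sin(th),y,24+r*np.sin(th)+h*np.cos(th))
BOX=[.5252,.0408,np.radians(-13.6)]
def tobox(P): 
    x,y,a=BOX;d=np.array(P[:2])-[x,y];return np.array([np.cos(a)*d[0]+np.sin(a)*d[1],-np.sin(a)*d[0]+np.cos(a)*d[1]])*1000
E
python3 - <<'E'
from h import *
t,s=cam('top'),cam('side')
T=lambda a:pix(a,4.4,200,140); S=lambda a:pix(a,5.6,180,160)
for c,k,q,u in((t,'top',[(127,82,22),(127,-82,22),(127,82,1),(127,-82,1)],T([(85,30),(362,95),(70,65),(355,132)])),(s,'side',[(127,82,22),(127,82,1),(127,-82,1)],S([(150,208),(185,208),(268,45)]))):
    f=lambda th:(proj(c,place(BOX,[lidpt(th[0],*a) for a in q]))-u).ravel()
    r=least_squares(f,[1.7],loss='soft_l1');print(k,r.x,r.fun.reshape(-1,2).round(1).tolist())
# case: top px (343,170)/1.5 front bottom edge, side px base front corner
R=cv2.Rodrigues(t['rvec'])[0];C=-R.T@np.ravel(t['tvec'])
for uv in((343,170),(343,160),(320,97),(215,155)):
    d=R.T@np.linalg.inv(t['mtx'])@[uv[0]/1.5,uv[1]/1.5,1]
    print(uv,[(C+d*(h-C[2])/d[2]).round(3).tolist() for h in(0,.05,.1,.15)])
for th in(1.6,1.7,1.8): print(th,np.round(lidpt(th,127,0,22),0))
E
```

```text
top [1.74897061] [[-3.1, -0.5], [0.6, 0.4], [-1.9, -0.4], [0.2, 0.1]]
side [1.74140305] [[-1.6, -1.7], [0.2, -2.2], [0.4, -1.8]]
(343, 170) [[0.765, 0.075, 0.0], [0.753, 0.072, 0.05], [0.74, 0.068, 0.1], [0.728, 0.064, 0.15]]
(343, 160) [[0.784, 0.075, 0.0], [0.77, 0.072, 0.05], [0.757, 0.068, 0.1], [0.744, 0.064, 0.15]]
(320, 97) [[0.902, 0.118, 0.0], [0.884, 0.112, 0.05], [0.866, 0.107, 0.1], [0.848, 0.102, 0.15]]
(215, 155) [[0.794, 0.309, 0.0], [0.781, 0.296, 0.05], [0.767, 0.283, 0.1], [0.754, 0.27, 0.15]]
1.6 [ 90.   0. 150.]
1.7 [102.   0. 147.]
1.8 [114.   0. 143.]
```

The lid stands at about 1.745 rad, with its outer edge at box x 107, z 145. The case behind starts at x ≈ 0.74, so there's room for the gripper. I'll work out the approach and the arc.

```bash
python3 -m inch '[[0,5,-3.6,0,0],[0,10,-7.2,0,0],[0,15,-10.8,0,0],[0,20,-14.4,0,0],[0,24.1,-17.7,0,0],[0,24.1,-17.7,0,0],[0,24.1,-17.7,0,0]]' && python3 - <<'E'
from h import *
s=ctrl.state();p=s['tool_pos'];print(p,tobox(p))
for th in(1.745,1.6,1.5,1.4,1.3,1.2,1.1,1,.9,.8,.7,.6,.5,.4,.3,.25,.2,.15,.12,.1,.08):
    q=lidpt(th,108,15*min(1,th),22);w=place(BOX,[(q[0]+11,q[1],q[2])])[0]
    print(th,np.round(w,4),((w-p)*100).round(2).tolist())
E
```

```text
time_s: 10.65
tool_pos: [0.653, 0.0223, 0.2147]
tool_rot: [-3.119, 0.375, 0.002]
force: [-0.2, -1.2, 0.4]
width: 0.0004
grip_force: 0.0
[0.65297055 0.02233964 0.21472343] [128.52879867  12.1014917 ]
1.745 [0.6409 0.0282 0.1266] [-1.21, 0.59, -8.82]
1.6 [0.6261 0.0318 0.1313] [-2.69, 0.95, -8.34]
1.5 [0.6155 0.0344 0.1333] [-3.74, 1.2, -8.14]
1.4 [0.6049 0.037  0.1342] [-4.81, 1.46, -8.06]
1.3 [0.5941 0.0396 0.1339] [-5.88, 1.72, -8.08]
1.2 [0.5835 0.0421 0.1326] [-6.95, 1.98, -8.21]
1.1 [0.5731 0.0447 0.1302] [-7.99, 2.23, -8.45]
1 [0.5629 0.0471 0.1268] [-9.01, 2.48, -8.8]
0.9 [0.5528 0.048  0.1223] [-10.02, 2.57, -9.24]
0.8 [0.5431 0.0488 0.1168] [-10.98, 2.65, -9.79]
0.7 [0.5341 0.0495 0.1104] [-11.89, 2.71, -10.43]
0.6 [0.5257 0.05   0.1031] [-12.73, 2.76, -11.16]
0.5 [0.518  0.0503 0.0951] [-13.5, 2.79, -11.96]
0.4 [0.5111 0.0504 0.0863] [-14.18, 2.8, -12.84]
0.3 [0.5052 0.0503 0.0769] [-14.78, 2.79, -13.78]
0.25 [0.5026 0.0501 0.072 ] [-15.04, 2.78, -14.27]
0.2 [0.5002 0.0499 0.067 ] [-15.28, 2.76, -14.77]
0.15 [0.498  0.0497 0.0619] [-15.49, 2.73, -15.28]
0.12 [0.4969 0.0495 0.0588] [-15.61, 2.72, -15.6]
0.1 [0.4961 0.0494 0.0567] [-15.68, 2.7, -15.81]
0.08 [0.4955 0.0492 0.0546] [-15.75, 2.69, -16.02]
```

```bash
python3 -m inch '[[0,0,0,-3,0],[0,0,0,-6,0],[0,0,0,-9,0],[0,0,0,-9,0],[0,0,0,-9,0]]' && python3 -m inch '[[0,-1.0,0.5,0,0],[0,-1.8,0.7,0.2,0],[0,-2.7,0.95,0.5,0],[0,-3.7,1.2,0.8,0],[0,-4.8,1.4,0.9,0],[0,-5.9,1.7,0.9,0]]'
```

```text
time_s: 11.28
tool_pos: [0.6536, 0.0235, 0.1269]
tool_rot: [-3.119, 0.373, -0.003]
force: [0.1, -1.2, 1.5]
width: -0.0
grip_force: 0.0
time_s: 12.02
tool_pos: [0.5936, 0.0404, 0.1342]
tool_rot: [-3.119, 0.373, -0.0]
force: [1.5, -0.6, -0.5]
width: 0.0
grip_force: 0.5
```

```bash
python3 -m inch '[[0,-1.05,0.25,-0.15,0],[0,-2.1,0.5,-0.4,0],[0,-3.1,0.75,-0.75,0],[0,-4.1,0.85,-1.2,0],[0,-5.1,0.9,-1.75,0],[0,-6,1,-2.35,0],[0,-6.85,1.04,-3.1,0],[0,-7.6,1.07,-3.9,0]]' && python3 -m inch '[[0,-0.35,0,-0.45,0],[0,-0.7,0,-0.9,0],[0,-1,0,-1.35,0],[0,-1.28,0,-1.8,0],[0,-1.54,0,-2.3,0],[0,-1.54,0,-2.3,0]]' && python3 - <<'E'
from h import *
s=ctrl.state();print(s['tool_pos'],tobox(s['tool_pos']),s['force'])
c=cam('side')['color'][...,::-1]
cv2.imwrite('pics/k.png',cv2.resize(c[150:250,200:320],(720,600),interpolation=cv2.INTER_CUBIC))
E
```

```text
time_s: 13.02
tool_pos: [0.5178, 0.051, 0.0945]
tool_rot: [-3.119, 0.373, 0.0]
force: [1.0, 0.4, 1.0]
width: 0.0001
grip_force: 0.4
time_s: 13.78
tool_pos: [0.5026, 0.051, 0.0716]
tool_rot: [3.119, -0.373, -0.001]
force: [0.1, 0.1, 0.0]
width: 0.0002
grip_force: 0.0
[0.50262422 0.05098271 0.07160413] [-24.33716694   4.58868205] [0.05642903 0.14658796 0.01060495]
```

View pics/k.png

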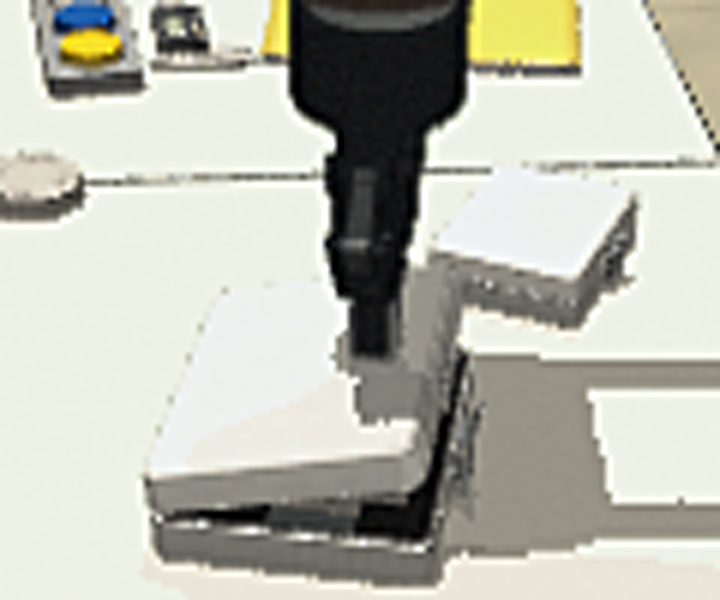

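The lid is now about 0.25 rad open, with the fingertip on its outer face at (370,350). I'll lift slightly, move forward to the press point, and lower.

```bash
python3 -m inch '[[0,0,0,1.2,0],[0,-1,0,1.4,0],[0,-2.05,0.02,1.4,0],[0,-2.05,0.02,0.9,0],[0,-2.05,0.02,0.3,0],[0,-2.05,0.02,-0.3,0],[0,-2.05,0.02,-0.8,0],[0,-2.05,0.02,-1.2,0]]' && python3 -m inch '[[0,-0.3,0.07,-0.15,0],[0,-0.58,0.14,-0.35,0],[0,-0.58,0.14,-0.45,0],[0,-0.58,0.14,-0.45,0]]' && python3 - <<'E'
from h import *
s=ctrl.state();print(s['tool_pos'],tobox(s['tool_pos']),s['force'])
E
```

```text
time_s: 14.82
tool_pos: [0.4825, 0.0512, 0.0595]
tool_rot: [-3.119, 0.373, 0.001]
force: [-0.9, -0.2, 0.9]
width: 0.0001
grip_force: 0.2
time_s: 15.32
tool_pos: [0.4767, 0.0526, 0.0556]
tool_rot: [-3.119, 0.373, -0.0]
force: [0.1, 0.4, -0.5]
width: 0.0001
grip_force: 0.0
[0.47672228 0.05259799 0.0556063 ] [-49.89266067   0.06802841] [ 0.12343608  0.39160822 -0.51117595]
```

```bash
python3 -m inch '[[0,0,0,-0.15,0],[0,0,0,-0.3,0],[0,0,0,-0.4,0],[0,0,0,-0.4,0]]' && python3 -m inch '[[0,0,0,-0.1,0],[0,0,0,-0.2,0],[0,0,0,-0.2,0]]' && python3 -m inch '[[0,0,0,-0.05,0],[0,0,0,-0.1,0],[0,0,0,-0.1,0]]'
```

```text
time_s: 15.82
tool_pos: [0.4766, 0.0526, 0.0515]
tool_rot: [-3.119, 0.373, 0.0]
force: [-0.5, 0.2, 0.1]
width: 0.0
grip_force: 0.0
time_s: 16.2
tool_pos: [0.4767, 0.0526, 0.0494]
tool_rot: [-3.119, 0.373, 0.0]
force: [0.1, 0.4, 1.0]
width: 0.0002
grip_force: 0.4
time_s: 16.58
tool_pos: [0.4767, 0.0526, 0.0485]
tool_rot: [-3.119, 0.373, 0.0]
force: [-1.1, 0.2, 3.8]
width: 0.0004
grip_force: 1.3
```

```bash
python3 -m inch '[[0,0,0,-0.05,0],[0,0,0,-0.1,0],[0,0,0,-0.1,0]]' && python3 -m inch '[[0,0,0,-0.05,0],[0,0,0,-0.1,0],[0,0,0,-0.1,0]]'
```

```text
time_s: 16.95
tool_pos: [0.4766, 0.0526, 0.0476]
tool_rot: [-3.119, 0.373, 0.0]
force: [-4.5, 1.2, 5.4]
width: 0.0001
grip_force: 2.8
time_s: 17.32
tool_pos: [0.4765, 0.0527, 0.0466]
tool_rot: [-3.119, 0.373, 0.001]
force: [-6.2, 1.1, 8.4]
width: 0.0003
grip_force: 4.3
```

```bash
python3 -m inch '[[0,-0.03,0.01,-0.03,0],[0,-0.04,0.01,-0.05,0],[0,-0.04,0.01,-0.05,0]]' && python3 -m inch '[[0,0,0,-0.03,0],[0,0,0,-0.05,0],[0,0,0,-0.05,0]]'
```

```text
time_s: 17.7
tool_pos: [0.4764, 0.0527, 0.0464]
tool_rot: [-3.119, 0.373, -0.001]
force: [-5.0, 0.8, 10.0]
width: -0.0002
grip_force: 4.8
time_s: 18.08
tool_pos: [0.4763, 0.0527, 0.0459]
tool_rot: [-3.119, 0.373, -0.0]
force: [-5.8, 0.9, 11.7]
width: 0.0002
grip_force: 5.6
```

```bash
python3 -m inch '[[0,-0.02,0,-0.03,0],[0,-0.02,0,-0.05,0],[0,-0.02,0,-0.05,0]]' && python3 -m inch '[[0,0,0,-0.02,0],[0,0,0,-0.04,0],[0,0,0,-0.04,0]]'
```

```text
time_s: 18.45
tool_pos: [0.4763, 0.0527, 0.0455]
tool_rot: [-3.119, 0.373, -0.001]
force: [-5.2, 1.6, 12.2]
width: 0.0002
grip_force: 6.1
time_s: 18.82
tool_pos: [0.4762, 0.0527, 0.0451]
tool_rot: [-3.119, 0.373, -0.001]
force: [-6.6, 0.3, 12.8]
width: 0.0002
grip_force: 6.3
```

```bash
python3 -m inch '[[0,-0.02,0,-0.02,0],[0,-0.02,0,-0.04,0],[0,-0.02,0,-0.04,0]]' && python3 -m inch '[[0,0,0,-0.02,0],[0,0,0,-0.04,0],[0,0,0,-0.04,0]]'
```

```text
time_s: 19.2
tool_pos: [0.4761, 0.0527, 0.0444]
tool_rot: [-3.119, 0.373, -0.001]
force: [-3.0, 0.1, 9.8]
width: -0.0002
grip_force: 4.7
time_s: 19.58
tool_pos: [0.476, 0.0527, 0.0442]
tool_rot: [-3.119, 0.373, -0.001]
force: [-4.8, 1.7, 10.4]
width: -0.0001
grip_force: 5.0
```

```bash
python3 -m inch '[[0,0,0,-0.02,0],[0,0,0,-0.04,0],[0,0,0,-0.04,0]]'
```

```text
time_s: 19.95
tool_pos: [0.476, 0.0527, 0.0439]
tool_rot: [-3.119, 0.373, -0.001]
force: [-5.5, 1.8, 12.3]
width: -0.0001
grip_force: 5.9
```

```bash
python3 -m inch '[[0,0,0,-0.02,0],[0,0,0,-0.04,0],[0,0,0,-0.04,0]]'
```

```text
time_s: 20.32
tool_pos: [0.476, 0.0527, 0.0438]
tool_rot: [-3.119, 0.373, -0.001]
force: [-8.5, 1.7, 17.0]
width: -0.0002
grip_force: 9.0
```

The force dropped at the click (12.8 to 9.8 N), and the lid is now at its hard stop. I'll ease off and check that it stays shut.

```bash
python3 -m inch '[[0,0,0,0.1,0],[0,0,0,0.2,0],[0,0,0,0.22,0],[0,0,0,0.24,0],[0,0,0,0.24,0]]' && python3 -m inch '[[0,0,0,0.3,0],[0,0,0,2,0],[0,0,0,6,0],[0,-3,0,11,0],[0,-6,-5,14,0],[0,-6,-11,14,0],[0,-6,-16,14,0],[0,-6,-20,14,0]]' && python3 -m inch '[[0,0,-2,0,0],[0,0,-2,0,0],[0,0,-2,0,0],[0,0,-2,0,0]]' && python3 - <<'E'
from h import *
t,s=cam('top'),cam('side')
g=s['color'][...,::-1];u=t['color'][...,::-1]
cv2.imwrite('pics/l.png',np.hstack([cv2.resize(g[185:260,200:290],(480,400),interpolation=cv2.INTER_CUBIC),cv2.resize(u[150:240,200:272],(320,400),interpolation=cv2.INTER_CUBIC)]))
f=lambda uv:((np.float64(uv)-[200,185]+.5)*[480/90,400/75]-.5).round(0).tolist()
for th in(0,.02,.05):print(th,f(proj(s,place(BOX,[lidpt(th,127,82,22),lidpt(th,127,82,1),lidpt(0,127,82,0),lidpt(th,0,82,22)]))))
E
```

```text
time_s: 20.95
tool_pos: [0.4762, 0.0527, 0.0457]
tool_rot: [-3.119, 0.373, -0.001]
force: [-1.3, -0.1, 7.1]
width: -0.0
grip_force: 2.9
time_s: 21.95
tool_pos: [0.4155, -0.1493, 0.1868]
tool_rot: [3.119, -0.375, 0.002]
force: [1.0, 0.1, 0.2]
width: -0.0001
grip_force: 0.0
time_s: 22.45
tool_pos: [0.416, -0.1665, 0.1858]
tool_rot: [-3.119, 0.372, -0.001]
force: [0.3, 0.2, -0.4]
width: -0.0
grip_force: 0.0
0 [[385.0, 265.0], [384.0, 300.0], [383.0, 301.0], [127.0, 238.0]]
0.02 [[384.0, 260.0], [384.0, 295.0], [383.0, 301.0], [126.0, 238.0]]
0.05 [[383.0, 254.0], [383.0, 289.0], [383.0, 301.0], [125.0, 238.0]]
```

View pics/l.png

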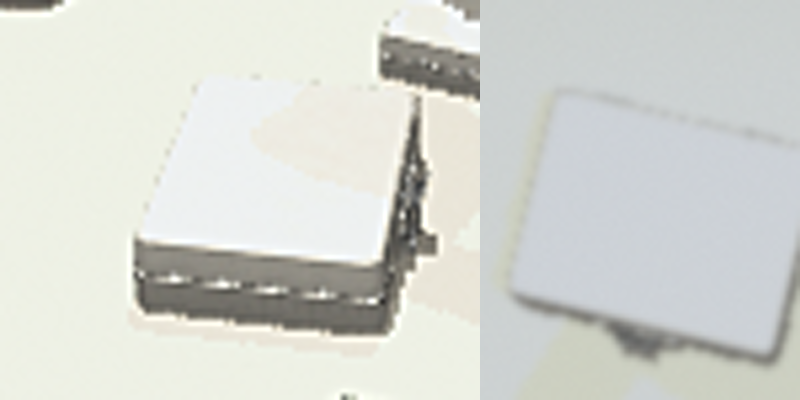

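The seam is thin and even from hinge to front. The front top corner is at (385,264), and the model predicts (385,265) for shut. I'll confirm with a light touch just above the shut height, because an uncaught lid would already push back there with 5 N or more.

```bash
python3 -m inch '[[0,0,6,0,0],[0,2,12,0,0],[0,5,18,0,0],[0,6,21.9,-2,0],[0,6,21.9,-7,0],[0,6,21.9,-12,0],[0,6,21.9,-13,0],[0,6,21.9,-13.4,0]]' && python3 -m inch '[[0,0,0,-0.1,0],[0,0,0,-0.2,0],[0,0,0,-0.3,0],[0,0,0,-0.3,0]]'
```

```text
time_s: 23.55
tool_pos: [0.4764, 0.0517, 0.0524]
tool_rot: [-3.119, 0.373, -0.001]
force: [-0.8, 0.4, 0.3]
width: 0.0
grip_force: 0.0
time_s: 24.05
tool_pos: [0.476, 0.0516, 0.0487]
tool_rot: [-3.119, 0.373, -0.001]
force: [-0.3, -0.1, 0.2]
width: 0.0002
grip_force: 0.0
```

```bash
python3 -m inch '[[0,0,0,-0.1,0],[0,0,0,-0.18,0],[0,0,0,-0.18,0],[0,0,0,-0.18,0]]'
```

```text
time_s: 24.55
tool_pos: [0.4759, 0.0517, 0.0466]
tool_rot: [-3.119, 0.373, 0.0]
force: [0.2, -0.2, -0.2]
width: 0.0001
grip_force: 0.0
```

No force at z = 0.0466, where the uncaught lid pushed back with 8.4 N, so the catch is holding. I'll retreat and hand in.

```bash
python3 -m inch '[[0,0,0,2,0],[0,0,0,7,0],[0,-3,0,12,0],[0,-6,-4,15,0],[0,-6,-10,15,0],[0,-6,-15,15,0],[0,-6,-15,15,0],[0,-6,-15,15,0]]' && python3 -c "
from rig import ticket;print(ticket.close_job())"
```

```text
time_s: 25.55
tool_pos: [0.4158, -0.0981, 0.1966]
tool_rot: [-3.119, 0.374, 0.0]
force: [0.6, 0.6, 0.8]
width: 0.0003
grip_force: 0.0
the job is handed in; nothing more can be done
None
```

The wedge is flat in its slot, and the lid clicked past the catch (push readings peaked at about 13 N at the click and 17 N at the stop) and was still shut when I checked it by touch; I didn't touch the gauge, vial or disc, and the job was handed in at about 25.6 s.

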